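# Tighten the ratchet lever of a wood-sample clamp

### The job

The wood block lies loose in the cam clamp: tighten the clamp by turning its orange-knobbed lever clockwise (seen from above) until the block is held firmly against the fence, snug but not crushed. The two posts stop the lever before the clamp is tight, so lift the lever off its serrations, swing it back, let it drop into the teeth again and turn on. Leave the lever down in its teeth, let go, and do not disturb the trays and the beaker.

Things in the scene. Friction and masses are not known exactly. Their poses are not given: they have to be found in the camera images.
- clamp_base: Fixed grey base plate of the clamp, 215 x 200 x 14 mm. Origin at bench level on the vertical axis about which cam and lever turn; z up. Its +x axis points to the block and fence; the lever sweeps over the -x side. Measured about z from its +x axis, the lever can point only between 217 deg (start of a tightening stroke) and 140 deg (end), lifted or not: two posts stop it there.
- start_post (a point): Top centre of the black upright post, 11 mm thick, 102 mm high above the bench, 62 mm from the turning axis, that limits swinging the lever back (counter-clockwise). It stands 13 deg outside the limit of the lever's centre line.
- end_post (a point): Top centre of the like black post that ends a tightening (clockwise) stroke. Running the lever against it feels like tightness, so mind the lever's angle.
- cam: Steel cam disc, 48 mm diameter, its centre 20 mm off the turning axis, with a crown of 16 upright teeth on top (6.5 mm high, 54 to 60 mm above the bench). Origin on the axis at bench level, z up; yaw falls as it turns clockwise, which tightens: the disc meets the block, pushes it to the fence and squeezes it. Friction (0.5 N m) holds the cam where it is left.
- cam_top (a point): Point on the turning axis at the roots of the teeth, 54 mm above the bench. How far the cam must turn to be tight differs each time (about 1 to 1.9 rad from its start) and always lies beyond the end of the first stroke.
- lever_grip (a point): Middle of the orange upright knob at the lever's end, to push or pinch: 20 mm diameter, 82 to 126 mm above the bench. This point is 108 mm above the bench with the lever down, 100 mm from the turning axis. x axis outward along the lever, z up. The black arm is 16 mm thick, up to 95 mm above the bench; hub 58 mm in diameter, 62 to 84 mm.
- knob_top (a point): Centre of the knob's flat top, 126 mm above the bench. Feel at the knob: a sideways push of 4 to 5 N turns the cam while it runs free; once it bears on the block the push climbs smoothly: 8 N is not yet enough, 10 to 13 N firm and right, above 17 N crushing. From 5 to 17 N takes roughly 0.4 rad.
- lever_lift (a joint): How far the lever is lifted along the turning axis, m: 0 is down in the teeth, upper stop at 0.014. A spring and its weight press it down (about 6.5 N at 0, 10 N at the top). Clear of the teeth above 0.0065; with tooth on tooth it rests at 0.003 to 0.0065 and drops in when turned a little. Tooth tips are rounded.
- lever (a joint): Angle of the lever relative to the cam, rad: 0 at the start, positive is clockwise (tightening). It changes only while the lever is off the teeth (play in the teeth about +-0.08) and meshes at multiples of 0.393. Swinging the lifted lever back makes it negative; lifted, it swings almost freely.
- wood_block: Loose brown wood block 36 (x) x 64 (y) x 30 mm, 60 g, flat on the base plate (14 mm above the bench), between the cam and an aluminium fence 40 mm tall with a springy black rubber pad; a short end stop closes its -y end in the base's frame. Origin at the centre of its underside. The cam pushes it home; it need not be handled. The fence's place differs by a few mm each time.
- large_tray: Bystander: frosted plastic specimen tray 160 x 100 x 42 mm with a twig, origin under its centre. Leave alone.
- small_tray: Bystander: frosted plastic specimen tray 110 x 80 x 36 mm with a twig, origin under its centre. Leave alone.
- beaker: Bystander: frosted plastic beaker 68 mm in diameter, 75 mm tall, origin under its centre. Leave alone.
Mind the look-alikes: they are no part of the job. There is more than one size of the wood_block; the one meant has the size given above.

How it is judged:
On the way, in this order (a step that is already met when the one before it is completed fails the run):
1. the lever is lifted clear of its serrations (value of joint lever_lift above 0.0065 m), for 0.1 s.
2. the lever has been swung back by at least one tooth and is down in the teeth again (value of joint lever_lift below 0.002 m and value of joint lever below -0.25 rad), for 0.2 s.
At the end, for the whole second after the job is handed in: The cam squeezes the wood block with 18 to 55 N, the block lies flat (within 0.1 rad) and still, and the lever, set back by at least one tooth, is down in its serrations (lift under 2 mm) (all of step 2 and contact force between cam and wood_block between 18 and 55 N and angle between wood_block's own z axis and vertical below 0.1 rad and linear speed of wood_block below 0.01 m/s); the robot touches nothing.
It fails at once if the block is crushed: the cam presses on it with more than 65 N (contact force between cam and wood_block above 65 N).
It fails at once if the large tray is moved by more than 20 mm (distance of large_tray from where it was at the start of the episode above 0.02 m).
It fails at once if the small tray is moved by more than 20 mm (distance of small_tray from where it was at the start of the episode above 0.02 m).
It fails at once if the beaker is moved by more than 20 mm (distance of beaker from where it was at the start of the episode above 0.02 m).
It also fails if it takes over 64 s, if anything falls off the work surface, if the arm or the gripper's body presses on something with over 40 N, if the wrist force passes 120 N, or if a joint passes its speed limit or range.

### The arm

A 6-joint arm with a two-finger parallel gripper is mounted at the origin on the work surface. World frame = base frame: x ahead of the robot, y to its left, z up, the work surface at z = 0. Lengths are in m, angles in rad, forces in N, time in s.
With the tool pointing down it reaches from about 0.25 to 0.8 m from the base axis. Payload 8.5 kg.
Tool frame: the origin (TCP) lies midway between the tips of the shut fingers; the grasp point (between the pads) lies 19 mm behind it; z points along the fingers, y is the direction in which the jaws open and shut (so a half turn about z gives the same grasp; the last joint's range is limited). The gripper opens to 85 mm and grips with 20 to 120 N. Pads are 22 mm wide; open, the fingers measure 114 mm over their backs; the gripper's body (76 mm by 85 mm) begins 54 mm behind the grasp point. The pads swing forward as they close: fully open they stand 13 mm farther back than shut.
Start: joints at [-1.308, 0.238, -0.013, 1.319, 0, 1.571], TCP at [0.136, -0.507, 0.231] pointing down, gripper open.
Joint ranges: [-2.66, 2.66], [-1.03, 1.9], [-1.14, 1.46], [-1.82, 2.27], [-1.45, 1.34], [-3.14, 3.14]. Speed limits (rad/s): [2.22, 2.22, 2.79, 3.14, 3.14, 3.14].

### API

Orientations are given as a unit quaternion [x, y, z, w].
In Python, from cell import arm gives the robot as it stands.
- The arm moves only by the tool arm_command, never from a script. Its argument "targets" is a list of rows, each an object with "travel": the shift along the tool's x, y, z in mm, a list of three; "turn": the turn, a rotation vector about the tool's x, y, z in degrees, a list of three; "gripper": the finger opening in mm, from 0 to 85.4. A call has 1 to 20 rows; each row shifts and turns the commanded pose from where the row before left it, along the tool's axes as they then stand; what a row does not reach is not made up. A row lasts 1/8 s, in which the tool goes at most 62.5 mm and 10.7 degrees, less where a joint would pass 70% of its speed; a pose out of reach is approached as far as the arm can. A call with a gripper value outside its range is refused whole. The fingers move at their own pace and stop on an object; the grip force is fixed at half the most. Time passes only in rows, so rows that do not move let the fingers close. It gives the time, the measured TCP pose, the force and the opening at its end, in the units of the state.
- arm.state(): the state, without advancing time (a new reading comes with each control period).
- arm.capture(name): name is "scene" or "top" or "wrist"; returns a dict with "pixels" (384x512x3 uint8, blue, green, red), "z_map" (384x512 float32, m along the optical axis (not along the pixel's ray), 0 where there is no reading), "fx", "fy", "cx", "cy" (pixels), "k1" (the pictures are not rectified: a ray, as slopes to the right and down, at radius r is drawn at 1 + k1 r^2 times it, then the intrinsics apply), "rvec" (rotation vector, rad) and "tvec" (3), from world to camera coordinates, as OpenCV has them. Camera axes: x right, y down, z forward; pixel columns grow to the right and rows downward; lengths in m; the calibration is good to about 2 mm. A picture is of the moment at which its call begins.
- arm.job_done(): hands the job in, once; it reports no verdict.
The state is a dict: "t": time; "joint_pos": joint angles; "joint_velocities": joint speeds; "tau": joint torques, N m; "tool_pos": TCP position; "eef_rot": TCP orientation; "force": force on the tool from outside, world axes, zero at the start; "moment": the same for the moment, N m; "grip_width": opening from 0.0 (shut) to 1.0 (fully open).
Only numpy, scipy, OpenCV 4.12 (cv2) and the standard library are available. Lean on these libraries where they do the work, as an engineer would, in place of code of your own. Each camera call takes 0.05 s, during which the arm holds its last target. There are 200 camera calls.

## Working session

There is one attempt and no reset: what is moved stays moved. The work goes in short steps, Python scripts to look and compute and a tool call to move; the robot and the scene stay as the last step left them, time stands still between calls to the robot, and variables do not carry over. Pictures are saved under pics/ and viewed, about 8 in all and at most 12, crops included, and the job is handed in when it is done.

Besides the shell and the picture viewer there is one more tool, called after "Call:" by a JSON object that holds its "fn" and its "kwargs". arm_command: Moves the arm, as the interface text tells. Its arguments: {"type":"object","properties":{"targets":{"type":"array"}},"required":["targets"]}

```bash
mkdir -p pics
cat > h.py <<'E'
import numpy as np, cv2, pickle
from cell import arm
def cap(n):
    c=arm.capture(n); c['R']=cv2.Rodrigues(np.array(c['rvec'],float))[0]; c['t']=np.array(c['tvec'],float).ravel(); return c
def ray(c,u,v):
    K=np.array([[c['fx'],0,c['cx']],[0,c['fy'],c['cy']],[0,0,1.]])
    p=cv2.undistortPoints(np.array([[[u,v]]],float),K,np.array([c['k1'],0,0,0.]))[0,0]
    return -c['R'].T@c['t'], c['R'].T@np.array([p[0],p[1],1.])
def onz(c,u,v,z):
    o,d=ray(c,u,v); return o+d*(z-o[2])/d[2]
def dep(c,u,v):
    o,d=ray(c,u,v); return o+d*c['z_map'][int(round(v)),int(round(u))]
E
python3 - <<'E'
from h import *
ims=[]
for n in ['scene','top']:
    c=cap(n); pickle.dump(c,open(n+'.pkl','wb'))
    cv2.imwrite(f'pics/{n}0.png',cv2.resize(c['pixels'],(768,576)))
    print(n,-c['R'].T@c['t'])
    hsv=cv2.cvtColor(c['pixels'],cv2.COLOR_BGR2HSV)
    m=cv2.inRange(hsv,(4,150,120),(20,255,255))
    k,l,s,ce=cv2.connectedComponentsWithStats(m)
    for i in range(1,k):
        if s[i,4]>25: print(s[i],ce[i],onz(c,*ce[i],.126),dep(c,*ce[i]))
print(arm.state())
E
```

```text
scene [ 1.16844173 -0.41733632  0.80962826]
[160 170   9  15  75] [163.92 175.48] [ 0.462607   -0.03883535  0.126     ] [ 0.45877925 -0.03678273  0.12229267]
top [0.58950427 0.06403238 0.89158666]
[312 142  19  21 157] [320.71974522 151.80254777] [ 0.73739373 -0.09909828  0.126     ] [ 0.75664314 -0.1203315   0.02635062]
[273 209  29  18 371] [287.08625337 217.61725067] [ 0.59796508 -0.02880191  0.126     ] [ 0.59887006 -0.03873151  0.04411249]
[284 286   9   9  68] [288.02941176 289.94117647] [ 0.45136439 -0.03150681  0.126     ] [ 0.45161291 -0.03133493  0.12737734]
{'t': 0.1, 'joint_pos': array([-1.30796362e+00,  2.38728083e-01, -1.41841201e-02,  1.31924139e+00,
        1.28049045e-05,  1.57081971e+00]), 'joint_velocities': array([ 8.35701119e-04, -4.87211106e-04, -9.63599787e-05,  1.22780772e-03,
       -2.78145617e-04, -1.96070744e-03]), 'tau': array([-3.95967409e-04, -5.39720213e+01,  3.46999097e+01,  1.34904051e-02,
       -4.90263506e-05, -7.99037167e-06]), 'tool_pos': array([ 0.13630387, -0.50658335,  0.23073259]), 'eef_rot': array([ 9.91378596e-01,  1.31026787e-01, -8.25873602e-05, -6.73617339e-04]), 'force': array([ 0.09404272, -0.20398383,  0.29266273]), 'moment': array([ 0.04480904, -0.03943583,  0.01949384]), 'grip_width': 0.9991078496372083}
```

View pics/scene0.png

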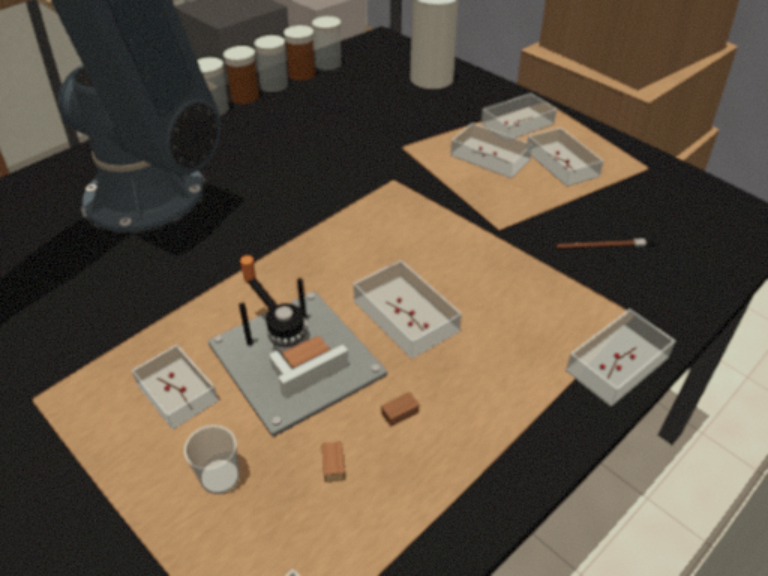

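View pics/top0.png

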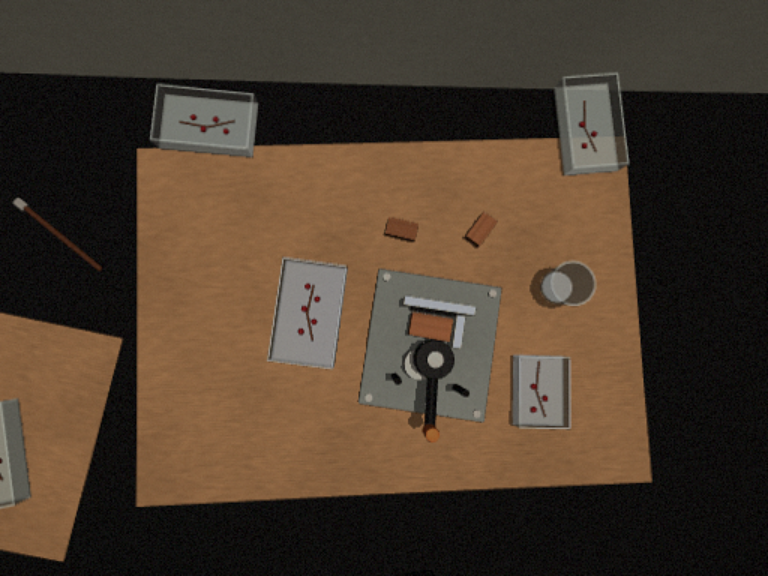

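The scene view shows the clamp at about (297,350), orange knob (248,267). The top view has the hub at (434,358), the knob at (432,434), and posts near (393,378) and (460,390). Three wood blocks: (432,325) lies inside the clamp between cam and fence, so it is the one meant. (401,229) and (481,229) lie loose outside and are look-alikes. I'll confirm with an enlarged crop.

Run:
```python
from h import *
c=pickle.load(open('top.pkl','rb'))
im=c['pixels'][170:310,230:350]
cv2.imwrite('pics/crop1.png',cv2.resize(im,None,fx=4.2,fy=4.2,interpolation=cv2.INTER_CUBIC))
z=c['z_map']
# world map of points
H,W=z.shape
pts={}
for name,(lo,hi) in {'hub':(.076,.1),}.items():
    P=[]
    for v in range(170,310):
        for u in range(230,350):
            if z[v,u]>0:
                p=dep(c,u,v); P.append((u,v,*p))
    P=np.array(P); pickle.dump(P,open('P.pkl','wb'))
    for lo,hi in [(.070,.090),(.090,.108),(.108,.14),(.03,.05)]:
        m=((P[:,4]>lo)&(P[:,4]<hi)).astype(float)
        img=np.zeros((140,120),np.uint8); 
        for r in P[m>0]: img[int(r[1])-170,int(r[0])-230]=255
        k,l,s,ce=cv2.connectedComponentsWithStats(img)
        for i in range(1,k):
            if s[i,4]>8:
                q=P[[l[int(r[1])-170,int(r[0])-230]==i for r in P]]
                print(lo,hi,s[i]+[230,170,0,0,0],ce[i]+[230,170],np.median(q[:,2:],0).round(4))
```

```text
0.07 0.09 [276 227  27  52 622] [288.48231511 244.95176849] [ 0.5418 -0.036   0.0848]
0.09 0.108 [285 235  11  11  80] [289.9625 240.075 ] [ 0.5503 -0.0395  0.092 ]
0.09 0.108 [262 251   6   6  25] [264.76 253.64] [0.5211 0.0148 0.1022]
0.09 0.108 [307 259   6   6  27] [309.48148148 261.59259259] [ 0.5055 -0.0802  0.1023]
0.09 0.108 [282 267   8  23  86] [286.01162791 277.86046512] [ 0.47   -0.0314  0.0921]
0.108 0.14 [283 284  10  11  88] [287.40909091 288.98863636] [ 0.4535 -0.0301  0.1264]
0.03 0.05 [230 177   1   9   9] [230. 181.] [0.6811 0.0937 0.0416]
0.03 0.05 [272 204  38  29 674] [290.96290801 217.22848665] [ 0.6001 -0.0477  0.0449]
0.03 0.05 [269 233  16  21 135] [274.22222222 244.48888889] [ 0.5364 -0.0089  0.0455]
0.03 0.05 [344 237   6  49 112] [345.73214286 261.25892857] [ 0.5004 -0.1751  0.0359]
```

View pics/crop1.png

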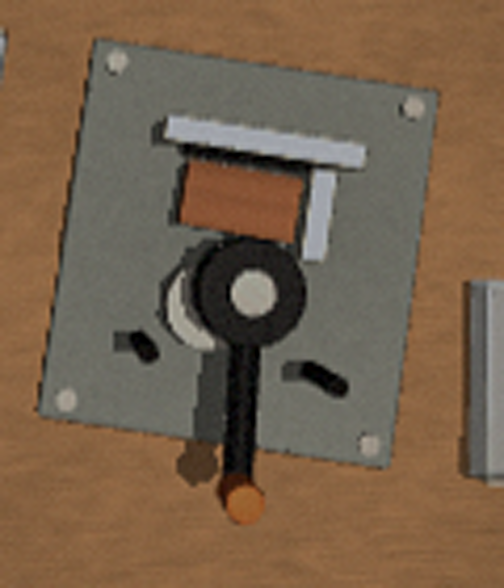

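The crop confirms it. The block sits in the clamp between cam and fence. Hub cap is at crop (252,292), knob at (244,500), post tops at (146,349) and (334,383).

Geometry checks against the sizes given:
- **Axis:** (0.550, -0.0395). The knob is 99 mm from it and the posts 61–62 mm.
- **Base yaw:** about -8°.
- **Lever:** 175° in world, which is 183° in the base frame. In world the end limit is about 132° and the start limit about 209°.

Now the approach.

Call:
{"fn": "arm_command", "kwargs": {"targets": [{"travel": [43,-38,4],"turn": [0,0,0],"gripper": 40},{"travel": [43,-38,4],"turn": [0,0,0],"gripper": 40},{"travel": [43,-38,4],"turn": [0,0,0],"gripper": 40},{"travel": [43,-38,4],"turn": [0,0,0],"gripper": 40},{"travel": [43,-38,4],"turn": [0,0,0],"gripper": 40},{"travel": [43,-38,4],"turn": [0,0,0],"gripper": 40},{"travel": [43,-38,4],"turn": [0,0,0],"gripper": 40},{"travel": [43,-38,4],"turn": [0,0,0],"gripper": 40},{"travel": [43,-38,4],"turn": [0,0,0],"gripper": 40},{"travel": [41,-36,4],"turn": [0,0,0],"gripper": 40},{"travel": [0,0,0],"turn": [0,0,-10],"gripper": 40},{"travel": [0,0,0],"turn": [0,0,-10],"gripper": 40}]}}

```text
t: 1.6
tool_pos: [0.4515, -0.0297, 0.1908]
eef_rot: [0.952, 0.305, -0.001, -0.0]
force: [-0.4, -0.8, -1.1]
grip_width: 0.466
```

```bash
cat >> h.py <<'E'
from scipy.spatial.transform import Rotation as Ro
AX=np.array([.5503,-.0395])
def st():
    s=arm.state(); R=Ro.from_quat(s['eef_rot']).as_matrix(); p=s['tool_pos']
    d=p[:2]-AX; th=np.arctan2(d[1],d[0]); tg=np.array([np.sin(th),-np.cos(th)]); ra=d/np.hypot(*d); f=s['force']
    print('t%.2f'%s['t'],'p',p.round(4),'xang %.1f'%(np.degrees(np.arctan2(R[1,0],R[0,0]))%360),'tilt',R[:2,2].round(3),'r %.4f th %.1f'%(np.hypot(*d),np.degrees(th)%360),
     'F',f.round(2),'Ft(resist) %.2f Fr %.2f'%(-f[:2]@tg,f[:2]@ra),'grip %.3f'%s['grip_width'],'j',np.degrees(s['joint_pos']).round(0))
    return s
E
python3 -c "
from h import *
st()"
```

```text
t1.60 p [ 0.4515 -0.0297  0.1908] xang 35.5 tilt [-0.001  0.   ] r 0.0993 th 174.3 F [-0.43 -0.75 -1.13] Ft(resist) 0.79 Fr 0.35 grip 0.466 j [ -4.   8. -14.  68.   0. 141.]
```

Call:
{"fn": "arm_command", "kwargs": {"targets": [{"travel": [0,0,0],"turn": [0,0,-10],"gripper": 40},{"travel": [0,0,0],"turn": [0,0,-10],"gripper": 40},{"travel": [0,0,0],"turn": [0,0,-10],"gripper": 40},{"travel": [0,0,0],"turn": [0,0,-10],"gripper": 40},{"travel": [0,0,0],"turn": [0,0,-10],"gripper": 40},{"travel": [0,0,0],"turn": [0,0,-10],"gripper": 40},{"travel": [0,0,0],"turn": [0,0,-10],"gripper": 40},{"travel": [0,0,0],"turn": [0,0,-10],"gripper": 40},{"travel": [0,0,0],"turn": [0,0,-10],"gripper": 40},{"travel": [0,0,0],"turn": [0,0,-10],"gripper": 40},{"travel": [0,0,0],"turn": [0,0,-10],"gripper": 40},{"travel": [0,0,0],"turn": [0,0,-10],"gripper": 40},{"travel": [0,0,0],"turn": [0,0,-10],"gripper": 40},{"travel": [0,0,0],"turn": [0,0,-9.5],"gripper": 40},{"travel": [0,0,20],"turn": [0,0,0],"gripper": 40},{"travel": [0,0,20],"turn": [0,0,0],"gripper": 40}]}}

```text
t: 3.6
tool_pos: [0.4514, -0.0307, 0.1507]
eef_rot: [0.047, 0.999, 0.0, 0.0]
force: [-0.1, -0.4, -0.5]
grip_width: 0.468
```

Run:
```python
from h import *
st()
c=cap('wrist'); cv2.imwrite('pics/w1.png',c['pixels'])
```

```text
t3.60 p [ 0.4514 -0.0307  0.1507] xang 174.6 tilt [0. 0.] r 0.0993 th 174.9 F [-0.14 -0.39 -0.54] Ft(resist) 0.41 Fr 0.10 grip 0.468 j [ -4.   9. -19.  62.   0.   2.]
```

View pics/w1.png

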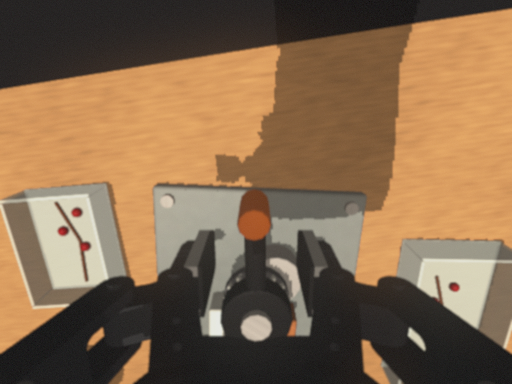

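The wrist view shows the knob (254,222) centred between the fingers (210 and 305). I'll lower and narrow the fingers to a cage around the knob.

Call:
{"fn": "arm_command", "kwargs": {"targets": [{"travel": [0,0,20],"turn": [0,0,0],"gripper": 40},{"travel": [0,0,20],"turn": [0,0,0],"gripper": 40},{"travel": [0,0,20],"turn": [0,0,0],"gripper": 40},{"travel": [0,0,0],"turn": [0,0,0],"gripper": 24},{"travel": [0,0,0],"turn": [0,0,0],"gripper": 24},{"travel": [0,0,0],"turn": [0,0,0],"gripper": 24}]}}

```text
t: 4.4
tool_pos: [0.4521, -0.0308, 0.0922]
eef_rot: [0.048, 0.999, 0.0, 0.001]
force: [-0.8, -1.1, 0.2]
grip_width: 0.281
```

```bash
python3 -c "
from h import *
st()"
```

```text
t4.40 p [ 0.4521 -0.0308  0.0922] xang 174.6 tilt [ 0.001 -0.   ] r 0.0986 th 174.9 F [-0.78 -1.07  0.16] Ft(resist) 1.13 Fr 0.68 grip 0.281 j [ -4.  12. -25.  53.   0.   2.]
```

Call:
{"fn": "arm_command", "kwargs": {"targets": [{"travel": [-0.2,7,0],"turn": [0,0,4],"gripper": 24},{"travel": [-0.2,7,0],"turn": [0,0,4],"gripper": 24},{"travel": [-0.2,7,0],"turn": [0,0,4],"gripper": 24},{"travel": [-0.2,7,0],"turn": [0,0,4],"gripper": 24},{"travel": [-0.2,7,0],"turn": [0,0,4],"gripper": 24}]}}

```text
t: 5.03
tool_pos: [0.4609, 0.0022, 0.092]
eef_rot: [0.222, 0.975, -0.001, 0.001]
force: [-0.3, -4.2, 0.1]
grip_width: 0.278
```

```bash
python3 -c "
from h import *
st()"
```

```text
t5.03 p [0.4609 0.0022 0.092 ] xang 154.4 tilt [ 0.001 -0.002] r 0.0986 th 155.0 F [-0.26 -4.21  0.06] Ft(resist) 3.92 Fr -1.55 grip 0.278 j [  0.  13. -24.  53.  -0.  26.]
```

Call:
{"fn": "arm_command", "kwargs": {"targets": [{"travel": [-0.2,7,0],"turn": [0,0,4],"gripper": 24},{"travel": [-0.2,7,0],"turn": [0,0,4],"gripper": 24},{"travel": [-0.2,7,0],"turn": [0,0,4],"gripper": 24},{"travel": [-0.2,7,0],"turn": [0,0,4],"gripper": 24},{"travel": [0,5,0],"turn": [0,0,3],"gripper": 24},{"travel": [0,0,0],"turn": [0,0,0],"gripper": 24}]}}

```text
t: 5.78
tool_pos: [0.4793, 0.0296, 0.0918]
eef_rot: [0.378, 0.926, -0.0, 0.0]
force: [-0.5, -3.2, 1.5]
grip_width: 0.283
```

```bash
python3 -c "
from h import *
st()"
```

```text
t5.78 p [0.4793 0.0296 0.0918] xang 135.6 tilt [ 0.001 -0.001] r 0.0991 th 135.7 F [-0.46 -3.25  1.47] Ft(resist) 2.65 Fr -1.94 grip 0.283 j [  4.  15. -21.  54.  -0.  48.]
```

Call:
{"fn": "arm_command", "kwargs": {"targets": [{"travel": [0,0,0],"turn": [0,0,0],"gripper": 10},{"travel": [0,0,0],"turn": [0,0,0],"gripper": 10},{"travel": [0,0,0],"turn": [0,0,0],"gripper": 10},{"travel": [0,0,-3],"turn": [0,0,0],"gripper": 10},{"travel": [0,0,-4],"turn": [0,0,0],"gripper": 10},{"travel": [0,0,-4],"turn": [0,0,0],"gripper": 10},{"travel": [0,0,0],"turn": [0,0,0],"gripper": 10},{"travel": [0,0,0],"turn": [0,0,0],"gripper": 10}]}}

```text
t: 6.78
tool_pos: [0.4793, 0.0297, 0.1017]
eef_rot: [0.378, 0.926, -0.0, 0.0]
force: [3.8, -4.6, -8.3]
grip_width: 0.216
```

```bash
python3 -c "
from h import *
st()"
```

```text
t6.78 p [0.4793 0.0297 0.1017] xang 135.6 tilt [ 0. -0.] r 0.0991 th 135.7 F [ 3.76 -4.57 -8.31] Ft(resist) 0.65 Fr -5.88 grip 0.216 j [  4.  14. -20.  56.  -0.  48.]
```

Call:
{"fn": "arm_command", "kwargs": {"targets": [{"travel": [-0.3,-7,0],"turn": [0,0,-4],"gripper": 10},{"travel": [-0.3,-7,0],"turn": [0,0,-4],"gripper": 10},{"travel": [-0.3,-7,0],"turn": [0,0,-4],"gripper": 10},{"travel": [-0.3,-7,0],"turn": [0,0,-4],"gripper": 10},{"travel": [-0.3,-7,0],"turn": [0,0,-4],"gripper": 10},{"travel": [-0.3,-7,0],"turn": [0,0,-4],"gripper": 10},{"travel": [-0.3,-7,0],"turn": [0,0,-4],"gripper": 10},{"travel": [-0.3,-7,0],"turn": [0,0,-4],"gripper": 10}]}}

```text
t: 7.78
tool_pos: [0.4534, -0.019, 0.1018]
eef_rot: [0.107, 0.994, 0.0, 0.0]
force: [2.9, -1.9, -9.1]
grip_width: 0.217
```

```bash
python3 -c "
from h import *
st()"
```

```text
t7.78 p [ 0.4534 -0.019   0.1018] xang 167.7 tilt [0. 0.] r 0.0990 th 168.0 F [ 2.9  -1.91 -9.09] Ft(resist) 1.26 Fr -3.23 grip 0.217 j [ -2.  12. -24.  55.   0.  10.]
```

Call:
{"fn": "arm_command", "kwargs": {"targets": [{"travel": [-0.3,-7,0],"turn": [0,0,-4],"gripper": 10},{"travel": [-0.3,-7,0],"turn": [0,0,-4],"gripper": 10},{"travel": [-0.3,-7,0],"turn": [0,0,-4],"gripper": 10},{"travel": [-0.3,-7,0],"turn": [0,0,-4],"gripper": 10},{"travel": [-0.3,-7,0],"turn": [0,0,-4],"gripper": 10},{"travel": [-0.3,-7,0],"turn": [0,0,-4],"gripper": 10},{"travel": [-0.3,-7,0],"turn": [0,0,-4],"gripper": 10},{"travel": [-0.3,-7,0],"turn": [0,0,-4],"gripper": 10},{"travel": [-0.2,-6,0],"turn": [0,0,-3.5],"gripper": 10},{"travel": [0,0,4],"turn": [0,0,0],"gripper": 10},{"travel": [0,0,4],"turn": [0,0,0],"gripper": 10},{"travel": [0,0,2],"turn": [0,0,0],"gripper": 10},{"travel": [0,0,0],"turn": [0,0,0],"gripper": 10}]}}

```text
t: 9.4
tool_pos: [0.4594, -0.0797, 0.0923]
eef_rot: [-0.2, 0.98, -0.0, 0.0]
force: [1.3, -5.0, -4.5]
grip_width: 0.217
```

```bash
python3 -c "
from h import *
st()"
```

```text
t9.40 p [ 0.4594 -0.0797  0.0923] xang 203.0 tilt [ 0.001 -0.001] r 0.0994 th 203.9 F [ 1.32 -4.97 -4.45] Ft(resist) 5.07 Fr 0.81 grip 0.217 j [-10.  13. -23.  54.  -0. -33.]
```

Call:
{"fn": "arm_command", "kwargs": {"targets": [{"travel": [0,0,0],"turn": [0,0,0],"gripper": 25},{"travel": [0,0,0],"turn": [0,0,0],"gripper": 25},{"travel": [0,0,0],"turn": [0,0,0],"gripper": 25}]}}

```text
t: 9.78
tool_pos: [0.4593, -0.0793, 0.0924]
eef_rot: [-0.2, 0.98, 0.0, 0.0]
force: [1.2, -0.3, -0.5]
grip_width: 0.295
```

Run:
```python
from h import *
st()
for n in ['top','scene']:
    c=cap(n); hsv=cv2.cvtColor(c['pixels'],cv2.COLOR_BGR2HSV)
    m=cv2.inRange(hsv,(4,150,120),(20,255,255)); 
    k,l,s,ce=cv2.connectedComponentsWithStats(m)
    for i in range(1,k):
        if s[i,4]>10: print(n,s[i],dep(c,*ce[i]))
    if n=='scene': cv2.imwrite('pics/s2.png',cv2.resize(c['pixels'][140:290,90:290],None,fx=4,fy=4,interpolation=cv2.INTER_CUBIC))
```

```text
t9.78 p [ 0.4593 -0.0793  0.0924] xang 203.1 tilt [0. 0.] r 0.0994 th 203.6 F [ 1.17 -0.25 -0.45] Ft(resist) 0.70 Fr -0.97 grip 0.295 j [-10.  13. -23.  54.   0. -33.]
top [311 142  20  21 193] [ 0.75608771 -0.12092051  0.02463746]
top [257 145  21  14 123] [0.75323991 0.00832799 0.0230191 ]
top [273 209  29  18 386] [ 0.59897116 -0.03787562  0.04669168]
scene [149 183   3   5  13] [ 0.46632028 -0.0795209   0.12460327]
```

View pics/s2.png

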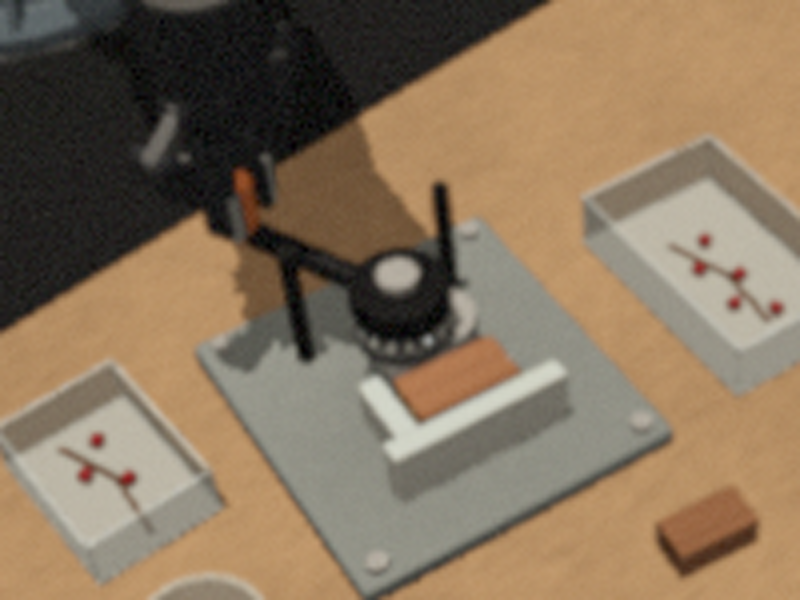

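The scene crop shows the lever swung towards the start post (295,310), and the hub (400,300) apparently seated on the crown. I'll compare the hub-cap height with the start.

```bash
cat >> h.py <<'E'
def hub(c):
    # median height of the light hub cap around the axis
    P=np.c_[AX,][:,0]; pw=np.array([P[0],P[1],.092]); pc=c['R']@pw+c['t']; K=np.array([[c['fx'],0,c['cx']],[0,c['fy'],c['cy']],[0,0,1.]])
    uv=cv2.projectPoints(pw[None],np.array(c['rvec'],float),c['t'],K,np.array([c['k1'],0,0,0.]))[0].ravel()
    return uv.round(1),np.median([dep(c,uv[0]+a,uv[1]+b)[2] for a in range(-2,3) for b in range(-1,2)])
E
python3 - <<'E'
from h import *
print(hub(pickle.load(open('scene.pkl','rb'))),hub(cap('scene')),hub(cap('scene')))
E
```

```text
(array([188.3, 206.3]), np.float64(0.08774749653247671)) (array([188.3, 206.3]), np.float64(0.08772668657095017)) (array([188.3, 206.3]), np.float64(0.0880060972068043))
```

Hub height is unchanged, so the lever is down. Second stroke.

Call:
{"fn": "arm_command", "kwargs": {"targets": [{"travel": [-0.2,7,0],"turn": [0,0,4],"gripper": 25},{"travel": [-0.2,7,0],"turn": [0,0,4],"gripper": 25},{"travel": [-0.1,3.5,0],"turn": [0,0,2],"gripper": 25},{"travel": [0,0,0],"turn": [0,0,0],"gripper": 25}]}}

```text
t: 10.48
tool_pos: [0.4539, -0.0633, 0.0924]
eef_rot: [-0.114, 0.994, -0.0, 0.0]
force: [1.4, -3.7, 0.5]
grip_width: 0.293
```

```bash
python3 -c "
from h import *
st(); print(hub(cap('scene')))"
```

```text
t10.47 p [ 0.4539 -0.0633  0.0924] xang 193.1 tilt [ 0.    -0.001] r 0.0992 th 193.9 F [ 1.45 -3.73  0.51] Ft(resist) 3.96 Fr -0.51 grip 0.293 j [ -8.  13. -24.  53.  -0. -21.]
(array([188.3, 206.3]), np.float64(0.08700076010070201))
```

Call:
{"fn": "arm_command", "kwargs": {"targets": [{"travel": [-0.1,3.5,0],"turn": [0,0,2],"gripper": 25},{"travel": [-0.1,3.5,0],"turn": [0,0,2],"gripper": 25}]}}

```text
t: 10.78
tool_pos: [0.4526, -0.0566, 0.0924]
eef_rot: [-0.079, 0.997, -0.0, 0.0]
force: [0.9, -5.4, -0.8]
grip_width: 0.288
```

Call:
{"fn": "arm_command", "kwargs": {"targets": [{"travel": [-0.1,3.5,0],"turn": [0,0,2],"gripper": 25},{"travel": [-0.1,3.5,0],"turn": [0,0,2],"gripper": 25}]}}

```text
t: 11.02
tool_pos: [0.4516, -0.0496, 0.0924]
eef_rot: [-0.044, 0.999, -0.0, -0.0]
force: [0.8, -5.6, 0.5]
grip_width: 0.295
```

Call:
{"fn": "arm_command", "kwargs": {"targets": [{"travel": [-0.1,3.5,0],"turn": [0,0,2],"gripper": 25},{"travel": [-0.1,3.5,0],"turn": [0,0,2],"gripper": 25}]}}

```text
t: 11.28
tool_pos: [0.4512, -0.0427, 0.0924]
eef_rot: [-0.009, 1.0, -0.0, -0.0]
force: [-0.2, -5.1, 1.0]
grip_width: 0.294
```

Call:
{"fn": "arm_command", "kwargs": {"targets": [{"travel": [-0.1,3.5,0],"turn": [0,0,2],"gripper": 25},{"travel": [-0.1,3.5,0],"turn": [0,0,2],"gripper": 25}]}}

```text
t: 11.52
tool_pos: [0.4513, -0.0356, 0.0923]
eef_rot: [0.026, 1.0, -0.0, -0.0]
force: [-0.4, -5.3, 1.8]
grip_width: 0.293
```

Call:
{"fn": "arm_command", "kwargs": {"targets": [{"travel": [-0.1,3.5,0],"turn": [0,0,2],"gripper": 25},{"travel": [-0.1,3.5,0],"turn": [0,0,2],"gripper": 25}]}}

```text
t: 11.78
tool_pos: [0.4517, -0.0288, 0.0923]
eef_rot: [0.061, 0.998, -0.001, -0.0]
force: [-1.7, -7.0, 1.9]
grip_width: 0.293
```

Call:
{"fn": "arm_command", "kwargs": {"targets": [{"travel": [-0.1,3.5,0],"turn": [0,0,2],"gripper": 25},{"travel": [-0.1,3.5,0],"turn": [0,0,2],"gripper": 25}]}}

```text
t: 12.02
tool_pos: [0.4527, -0.0225, 0.0922]
eef_rot: [0.096, 0.995, -0.001, -0.001]
force: [-3.0, -10.4, 3.2]
grip_width: 0.292
```

Force is climbing, so I'll pause and read it static.

Call:
{"fn": "arm_command", "kwargs": {"targets": [{"travel": [0,0,0],"turn": [0,0,0],"gripper": 25},{"travel": [0,0,0],"turn": [0,0,0],"gripper": 25}]}}

```text
t: 12.28
tool_pos: [0.4526, -0.0224, 0.0922]
eef_rot: [0.095, 0.995, -0.001, -0.001]
force: [-2.0, -7.9, 2.5]
grip_width: 0.292
```

```bash
python3 -c "
from h import *
st()"
```

```text
t12.28 p [ 0.4526 -0.0224  0.0922] xang 169.1 tilt [-0.001 -0.002] r 0.0991 th 170.1 F [-2.01 -7.95  2.47] Ft(resist) 8.17 Fr 0.61 grip 0.292 j [ -3.  12. -24.  53.  -0.   8.]
```

Call:
{"fn": "arm_command", "kwargs": {"targets": [{"travel": [0,1.8,0],"turn": [0,0,1],"gripper": 25}]}}

```text
t: 12.4
tool_pos: [0.453, -0.021, 0.0923]
eef_rot: [0.104, 0.995, -0.002, -0.001]
force: [-2.4, -10.5, 2.2]
grip_width: 0.294
```

Call:
{"fn": "arm_command", "kwargs": {"targets": [{"travel": [0,1.8,0],"turn": [0,0,1],"gripper": 25}]}}

```text
t: 12.52
tool_pos: [0.4532, -0.0193, 0.0922]
eef_rot: [0.113, 0.994, -0.002, -0.001]
force: [-3.1, -11.5, 3.5]
grip_width: 0.292
```

Call:
{"fn": "arm_command", "kwargs": {"targets": [{"travel": [0,0,0],"turn": [0,0,0],"gripper": 25},{"travel": [0,0,0],"turn": [0,0,0],"gripper": 25}]}}

```text
t: 12.78
tool_pos: [0.4533, -0.0192, 0.0922]
eef_rot: [0.113, 0.994, -0.002, -0.001]
force: [-1.7, -10.1, 1.6]
grip_width: 0.293
```

```bash
python3 -c "
from h import *
st()
for i in range(3): cap('scene'); st()" | grep -o 'th.*grip'
```

```text
th 168.2 F [ -1.71 -10.08   1.58] Ft(resist) 10.22 Fr -0.39 grip
th 168.2 F [ -2.09 -11.09   1.32] Ft(resist) 11.28 Fr -0.22 grip
th 168.2 F [ -2.48 -10.21   2.38] Ft(resist) 10.50 Fr 0.34 grip
th 168.2 F [ -2.79 -11.34   2.97] Ft(resist) 11.67 Fr 0.41 grip
```

Static push is about 10.9 N at lever angle 168° in world, far from the end post at 132°, so this is real tightness. Now release and rise.

Call:
{"fn": "arm_command", "kwargs": {"targets": [{"travel": [0,0,0],"turn": [0,0,0],"gripper": 45},{"travel": [0,0,0],"turn": [0,0,0],"gripper": 45},{"travel": [0,0,0],"turn": [0,0,0],"gripper": 45},{"travel": [0,0,-10],"turn": [0,0,0],"gripper": 45},{"travel": [0,0,-30],"turn": [0,0,0],"gripper": 45},{"travel": [0,0,-40],"turn": [0,0,0],"gripper": 45},{"travel": [40,0,-40],"turn": [0,0,0],"gripper": 45},{"travel": [40,0,0],"turn": [0,0,0],"gripper": 45},{"travel": [40,0,0],"turn": [0,0,0],"gripper": 45},{"travel": [0,0,0],"turn": [0,0,0],"gripper": 45}]}}

```text
t: 14.18
tool_pos: [0.3351, 0.0095, 0.2132]
eef_rot: [0.112, 0.994, 0.0, 0.0]
force: [0.5, 0.1, 1.1]
grip_width: 0.527
```

Run:
```python
from h import *
st()
c=cap('scene'); print(hub(c))
cv2.imwrite('pics/s3.png',cv2.resize(c['pixels'][140:290,90:290],None,fx=4,fy=4,interpolation=cv2.INTER_CUBIC))
c=cap('top')
hsv=cv2.cvtColor(c['pixels'],cv2.COLOR_BGR2HSV)
m=cv2.inRange(hsv,(4,150,120),(20,255,255)); k,l,s,ce=cv2.connectedComponentsWithStats(m)
for i in range(1,k):
    if s[i,4]>25:
        p=onz(c,*ce[i],.126); d=p[:2]-AX; print(s[i],p,np.hypot(*d),np.degrees(np.arctan2(d[1],d[0]))%360,dep(c,*ce[i]))
```

```text
t14.18 p [0.3351 0.0095 0.2132] xang 167.1 tilt [0.001 0.   ] r 0.2207 th 167.2 F [0.5  0.09 1.13] Ft(resist) -0.20 Fr -0.47 grip 0.527 j [  2.  -5. -24.  71.   0.  14.]
(array([188.3, 206.3]), np.float64(0.08787988460100604))
[312 142  19  21 169] [ 0.73711794 -0.09945368  0.126     ] 0.19620241206918407 342.2075055961103 [ 0.75716002 -0.12165082  0.02205334]
[274 207  29  18 367] [ 0.60279328 -0.03112765  0.126     ] 0.05315675875388438 9.061995363329036 [ 0.60417628 -0.04103099  0.04632506]
[282 285   9  10  68] [ 0.4518804  -0.02691277  0.126     ] 0.0992212475125429 172.71180409412946 [ 0.45197777 -0.02684843  0.12654164]
```

View pics/s3.png

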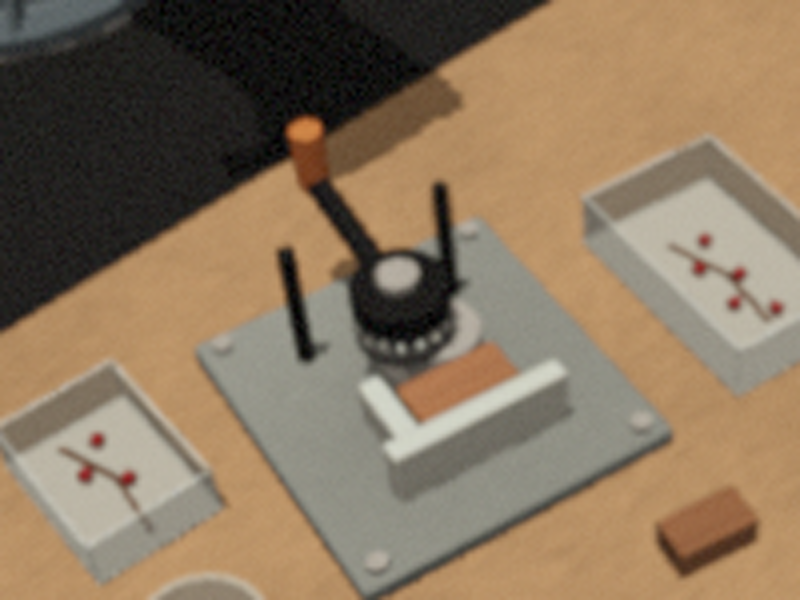

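The crop shows the lever down, the block flat against the fence pad and end stop, and trays in place. The knob is at 172.7°, though, 2–3° behind where I pushed it. That could be play in the teeth or cam spring-back. There is plenty of time, so I'll feel it once more.

Call:
{"fn": "arm_command", "kwargs": {"targets": [{"travel": [-40,0,0],"turn": [0,0,0],"gripper": 45},{"travel": [-40,0,0],"turn": [0,0,0],"gripper": 45},{"travel": [-40,-9,20],"turn": [0,0,0],"gripper": 45},{"travel": [0,0,40],"turn": [0,0,-5],"gripper": 45},{"travel": [0,0,40],"turn": [0,0,0],"gripper": 45},{"travel": [0,0,20],"turn": [0,0,0],"gripper": 45},{"travel": [0,0,0],"turn": [0,0,0],"gripper": 26},{"travel": [0,0,0],"turn": [0,0,0],"gripper": 26},{"travel": [0,0,0],"turn": [0,0,0],"gripper": 26}]}}

```text
t: 15.4
tool_pos: [0.4532, -0.0266, 0.0933]
eef_rot: [0.069, 0.998, 0.0, 0.001]
force: [0.4, 0.4, 0.6]
grip_width: 0.305
```

```bash
python3 -c "
from h import *
st()"
```

```text
t15.40 p [ 0.4532 -0.0266  0.0933] xang 172.1 tilt [0.002 0.   ] r 0.0980 th 172.4 F [0.4  0.38 0.61] Ft(resist) -0.43 Fr -0.35 grip 0.305 j [ -3.  12. -24.  53.   0.   5.]
```

Call:
{"fn": "arm_command", "kwargs": {"targets": [{"travel": [0,2.5,0],"turn": [0,0,1],"gripper": 26},{"travel": [0,1,0],"turn": [0,0,0.5],"gripper": 26}]}}

```text
t: 15.65
tool_pos: [0.453, -0.0231, 0.0928]
eef_rot: [0.083, 0.997, -0.0, 0.001]
force: [0.2, -0.9, 1.4]
grip_width: 0.304
```

Call:
{"fn": "arm_command", "kwargs": {"targets": [{"travel": [0,1,0],"turn": [0,0,0.5],"gripper": 26}]}}

```text
t: 15.78
tool_pos: [0.453, -0.0222, 0.0926]
eef_rot: [0.087, 0.996, -0.0, 0.0]
force: [0.1, -2.3, 2.0]
grip_width: 0.305
```

Call:
{"fn": "arm_command", "kwargs": {"targets": [{"travel": [0,1,0],"turn": [0,0,0.5],"gripper": 26}]}}

```text
t: 15.9
tool_pos: [0.4532, -0.0214, 0.0926]
eef_rot: [0.091, 0.996, -0.0, 0.0]
force: [0.3, -5.5, 2.8]
grip_width: 0.301
```

Call:
{"fn": "arm_command", "kwargs": {"targets": [{"travel": [0,1,0],"turn": [0,0,0.5],"gripper": 26}]}}

```text
t: 16.02
tool_pos: [0.4533, -0.0206, 0.0925]
eef_rot: [0.096, 0.995, -0.001, 0.0]
force: [-1.3, -6.2, 4.2]
grip_width: 0.305
```

Call:
{"fn": "arm_command", "kwargs": {"targets": [{"travel": [0,1,0],"turn": [0,0,0.5],"gripper": 26}]}}

```text
t: 16.15
tool_pos: [0.4535, -0.0199, 0.0925]
eef_rot: [0.1, 0.995, -0.001, 0.0]
force: [-0.6, -8.5, 4.0]
grip_width: 0.305
```

Call:
{"fn": "arm_command", "kwargs": {"targets": [{"travel": [0,1,0],"turn": [0,0,0.5],"gripper": 26}]}}

```text
t: 16.27
tool_pos: [0.4536, -0.0192, 0.0925]
eef_rot: [0.105, 0.995, -0.001, 0.0]
force: [-0.1, -9.6, 3.9]
grip_width: 0.308
```

Call:
{"fn": "arm_command", "kwargs": {"targets": [{"travel": [0,1,0],"turn": [0,0,0.5],"gripper": 26}]}}

```text
t: 16.4
tool_pos: [0.4538, -0.0185, 0.0925]
eef_rot: [0.109, 0.994, -0.002, 0.0]
force: [-1.1, -12.0, 3.5]
grip_width: 0.307
```

```bash
python3 -c "
from h import *
st()
for i in range(3): cap('scene'); st()" | grep -o 'p \[.*grip'
```

```text
p [ 0.4538 -0.0185  0.0925] xang 167.5 tilt [ 0.    -0.003] r 0.0987 th 167.7 F [ -1.09 -11.97   3.52] Ft(resist) 11.93 Fr -1.48 grip
p [ 0.4538 -0.0184  0.0925] xang 167.4 tilt [ 0.    -0.003] r 0.0988 th 167.7 F [ -0.65 -10.61   4.46] Ft(resist) 10.51 Fr -1.63 grip
p [ 0.4538 -0.0184  0.0925] xang 167.5 tilt [ 0.    -0.003] r 0.0988 th 167.7 F [ -0.36 -10.22   5.06] Ft(resist) 10.06 Fr -1.83 grip
p [ 0.4538 -0.0184  0.0925] xang 167.5 tilt [ 0.    -0.003] r 0.0988 th 167.7 F [ -0.93 -10.24   3.7 ] Ft(resist) 10.20 Fr -1.28 grip
```

Call:
{"fn": "arm_command", "kwargs": {"targets": [{"travel": [0,1,0],"turn": [0,0,0.5],"gripper": 26}]}}

```text
t: 16.68
tool_pos: [0.454, -0.0177, 0.0925]
eef_rot: [0.113, 0.994, -0.002, 0.0]
force: [-1.1, -12.9, 3.9]
grip_width: 0.303
```

Call:
{"fn": "arm_command", "kwargs": {"targets": [{"travel": [0,0,0],"turn": [0,0,0],"gripper": 45},{"travel": [0,0,0],"turn": [0,0,0],"gripper": 45},{"travel": [0,0,0],"turn": [0,0,0],"gripper": 45},{"travel": [0,0,-10],"turn": [0,0,0],"gripper": 45},{"travel": [0,0,-30],"turn": [0,0,0],"gripper": 45},{"travel": [0,0,-40],"turn": [0,0,0],"gripper": 45},{"travel": [40,0,-40],"turn": [0,0,0],"gripper": 45},{"travel": [40,0,0],"turn": [0,0,0],"gripper": 45},{"travel": [40,0,0],"turn": [0,0,0],"gripper": 45},{"travel": [0,0,0],"turn": [0,0,0],"gripper": 45}]}}

```text
t: 17.92
tool_pos: [0.3349, 0.0111, 0.2132]
eef_rot: [0.112, 0.994, 0.0, 0.0]
force: [0.1, 0.6, 0.3]
grip_width: 0.527
```

Run:
```python
from h import *
st()
c=cap('scene'); print(hub(c))
c=cap('top')
hsv=cv2.cvtColor(c['pixels'],cv2.COLOR_BGR2HSV)
m=cv2.inRange(hsv,(4,150,120),(20,255,255)); k,l,s,ce=cv2.connectedComponentsWithStats(m)
for i in range(1,k):
    if s[i,4]>25:
        p=onz(c,*ce[i],.126); d=p[:2]-AX; print(s[i],p,np.degrees(np.arctan2(d[1],d[0]))%360,dep(c,*ce[i]))
```

```text
t17.93 p [0.3349 0.0111 0.2132] xang 167.1 tilt [0.001 0.   ] r 0.2213 th 166.8 F [0.13 0.57 0.27] Ft(resist) -0.59 Fr 0.00 grip 0.527 j [  2.  -5. -24.  71.   0.  15.]
(array([188.3, 206.3]), np.float64(0.08750236910551745))
[312 142  19  21 171] [ 0.73705844 -0.0996919   0.126     ] 342.135964870406 [ 0.75615404 -0.12088014  0.02692222]
[275 207  28  18 368] [ 0.60286586 -0.03097909  0.126     ] 9.20753828743966 [ 0.60429017 -0.04110709  0.04439028]
[282 285   9  10  66] [ 0.45205158 -0.02692914  0.126     ] 172.7086366089968 [ 0.452273   -0.02678261  0.12723327]
```

```bash
python3 -c "
from h import *
print(arm.job_done())"
```

```text
the job is handed in; nothing more can be done
None
```

I tightened the clamp in two strokes and handed it in at about 18 s. No verdict came back, and I could not measure the cam's force on the block directly.

- **What I did:** I turned the lever about 39° clockwise, pinched the knob and lifted it about 10 mm. I then swung it back 68° (three teeth), let it drop and turned on until it was tight. Afterwards I opened the fingers and moved the arm clear.
- **Tightness:** the push climbed from about 5 N running free to 10–13 N: 12.9 N in the last push, and 10–11.7 N holding still. The lever was then at about 168° in world, 36° short of the end post, so the resistance was not the post.
- **Lever and block:** the hub cap is at the same height as at the start, so the lever is down in its teeth. The block looks flat against the fence, and the trays in view looked undisturbed. The beaker was mostly out of the last crop, but the arm's path stayed well above it.
- **Check that did not fully agree:** after each release the lever settled at 172.7°, a few degrees behind where I had pushed it. I felt it again and reached the same push at nearly the same place, and it settled at 172.7° again. I took this as play in the teeth and slight spring-back that the cam's friction stops. The force left on the block is therefore inferred from the feel at the knob.

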